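# Tighten a pulley on its shaft with a gib-head taper key

## Task

Take the taper key with the square head out of the wooden rack, set it upright into the keyway between the pulley's hub and the shaft, and push or tap it down until it is tight, so that a firm push of about 15 N on its head no longer drives it deeper. Never push harder than 25 N or the cast hub cracks; let go of the key at the end and leave the other parts where they are.

Things in the scene. Friction and masses are not known exactly. Their poses are not given: they have to be found in the camera images.
- key: gib-head taper key, plain steel, about 220 g, upright in one of the rack slots, tip down. Origin: centre of the 8 x 18 mm tip face. Blade 85 mm long, 18 mm wide along y; its flat face is at x = -4 mm, its other face slopes out as x = 4 mm + 0.14 z. Square head on top: 24 mm (x, from -7 to 17 mm) by 28 mm (y), from z = 85 to 107 mm; grip it by the 28 mm across y
- key_head (a point): centre of the key's flat head top, 107 mm above the tip and 5 mm to +x of the key's origin
- pulley: grey cast V-belt pulley, 168 mm across, lying flat and fixed on a green stand round an upright steel shaft of 39 mm; its 40 mm thick hub has its top 100 mm above the bench (the shaft end stands 6 mm above that). Origin: centre of the hub's underside, 60 mm above the bench; x points from the shaft towards the keyway, z up
- keyway (a point): mouth of the keyway at hub-top level: nominal centre, 27.5 mm along x from the pulley's origin; axes as the pulley's. Open slot 22 mm wide (y) between the shaft's vertical flat (-x side) and the hub's wall (+x side, sloped 0.14 like the key: the gap narrows downward). The key enters with its axes parallel to these. Fits differ: gap at the mouth 13 to 17 mm, its middle up to 1 mm off this point along x
- keyway_foot (a point): 40 mm straight below the mouth, lower end of the keyway, open below (about 48 mm free down to the stand). The key first grips with its tip 35 to 65 mm below the mouth, depending on the unknown gap; from there the hub wall yields springily and the push needed rises by roughly 2 to 4 N per mm. A tight key stays by friction
- rack: fixed wooden block 68 x 132 x 50 mm with two upright slots side by side along its y, 40 mm either side of its origin (underside, z up); the keys' tips rest 6 mm above the bench. The two slots hold the taper key and the spare bar, either way round; key axes are parallel to the rack's
- spare: plain headless steel bar 9 x 18 x 95 mm standing in the other slot; not needed. Origin: centre of its lower end
- bearing: steel bearing ring, 52 mm across, 16 mm high, flat on the bench; not needed. Origin: centre of its underside
- tin: closed tin can, 66 mm across, 75 mm high, standing; not needed. Origin: centre of its underside
- carton: closed cardboard carton 90 x 120 x 70 mm; not needed. Origin: centre of its underside
There are look-alikes about, which are no part of the job. Leave any blue look-alike of the rack alone. Leave any pink look-alike of the key alone.

How it is judged (in metres and radians):
On the way, in this order (a step that is already met when the one before it is completed fails the run):
1. the key is lifted clear of the rack (z of key in the frame of rack above 0.06 m), for 0.1 s.
2. the key stands upright with its tip at least 15 mm down in the keyway (z of key in the frame of keyway below -0.015 m and horizontal distance between key and keyway below 0.012 m and angle between key's own z axis and vertical below 0.17 rad), for 0.1 s.
At the end, for the whole second after the job is handed in: The key stands upright (within 0.1 rad) in the keyway, its tip more than 20 mm below the hub's top and within 12 mm of the keyway's centre, at rest, and wedged so tight that it still presses on the pulley with more than 8 N (contact force between key and pulley above 8 N and z of key in the frame of keyway below -0.02 m and horizontal distance between key and keyway below 0.012 m and angle between key's own z axis and vertical below 0.1 rad and linear speed of key below 0.01 m/s); the robot touches nothing.
It fails at once if the key is driven so hard that it presses on the pulley with more than 27 N (the hub cracks) (contact force between key and pulley above 27 N).
It fails at once if a bystander was moved by more than 20 mm (distance of any of spare, bearing, tin, carton from where it was at the start of the episode above 0.02 m).
It also fails if it takes over 58 s, if anything falls off the work surface, if the arm or the gripper's body presses on something with over 40 N, if the wrist force passes 120 N, or if a joint passes its speed limit or range.

## Robot

A 6-joint arm with a two-finger parallel gripper is mounted at the origin on the work surface. World frame = base frame: x ahead of the robot, y to its left, z up, the work surface at z = 0. Lengths are in m, angles in degrees, forces in N, time in s.
With the tool pointing down it reaches from about 0.25 to 0.725 m from the base axis. Payload 9.7 kg.
Tool frame: the origin (TCP) lies at the very end of the fingers, on their centre line; the grasp point (between the pads) lies 19 mm behind it; z points along the fingers, y is the direction in which the jaws open and shut (so a half turn about z gives the same grasp; the last joint's range is limited). The gripper opens to 85 mm and grips with 20 to 120 N. Pads are 22 mm wide; open, the fingers measure 114 mm over their backs; the gripper's body (76 mm by 85 mm) begins 54 mm behind the grasp point. The pads swing forward as they close: fully open they stand 13 mm farther back than shut.
Start: joints at [-75.459, 4.979, 10.078, 95.1, 0, 90], TCP at [0.138, -0.532, 0.231] pointing down, gripper open.
Joint ranges: [-179.16, 179.16], [-48.56, 103.87], [-65.8, 70.77], [-126.05, 130.52], [-82.76, 87.17], [-180, 180]. Speed limits (degrees/s): [127.2, 127.2, 147.25, 180, 180, 180].

## Interface

Orientations are given as [roll, pitch, yaw] about the fixed x, y, z axes, in that order (R = Rz(yaw) Ry(pitch) Rx(roll)).
In Python, from workcell import bot gives the robot as it stands.
- The arm moves only by the shell command python3 -m pendant 'ROWS' [FORCE]. ROWS is JSON, a list that holds one entry, the list of rows, each a list of 7 numbers: the shift along the tool's x, y, z in cm, then the turn, a rotation vector about the tool's x, y, z in rad, then the opening in per cent of the stroke, from 0 (shut) to 100 (fully open). In form: [[[dx, dy, dz, ax, ay, az, gripper], ...]]. A call has 1 to 5 rows; each row shifts and turns the pose as measured when the row begins, along the tool's axes as they then stand; what a row does not reach is not made up. A row lasts 1/12 s, in which the tool goes at most 41.7 mm and 7.16 degrees, less where a joint would pass 70% of its speed; a pose out of reach is approached as far as the arm can. A call with a gripper value outside its range is refused whole. The fingers move at their own pace and stop on an object; FORCE is the grip in N (left out, the last holds). Time passes only in rows, so rows that do not move let the fingers close. It gives the time, the measured TCP pose, the force and the opening at its end, in the units of the state.
- bot.get_obs(): the state, without advancing time (a new reading comes with each control period).
- bot.camera(name): name is "scene" or "side" or "wrist"; returns the picture (384x512x3 uint8, red, green, blue); there is no depth.
- bot.get_calibration(name): a dict with "intrinsics" (3x3 intrinsics, pixels), "D" ([k1, k2, p1, p2, k3] as OpenCV has them; the pictures are not rectified), "pose" (4x4, takes a point from camera to world coordinates); the wrist camera has in their place "T_tool_cam" (4x4, takes a point from camera to tool coordinates, whose origin is the TCP and whose axes are the flange's). Camera axes: x right, y down, z forward; pixel columns grow to the right and rows downward; lengths in m; the calibration is good to about 2 mm. A picture is of the moment at which its call begins: read the wrist's pose just before it. get_calibration takes no time and is no camera call.
- bot.job_done(): hands the job in, once; it reports no verdict.
Trained networks look in the newest picture that a camera, given by its name, has taken for a name from the list of things; names that differ only in an ending like _2 or _b are one class to them, and where a whole thing is asked for, a point or a joint stands for the part that bears it (a point fixed in the world has none). Each returns a list of dicts, best first, with "confidence" (0 to 1); they miss things now and then, are a little off and sometimes report something else, mostly with a low value. They report only what shows in the picture. A call takes as long as a camera call. They do not tell look-alikes from the thing itself.
- bot.masks_of(camera, thing): "pixels" (384x512 bool, what is visible of it) and "extent" ([left, top, right, bottom] in pixels, round what is visible of it).
- bot.mark_of(camera, thing): "uv" ([column, row] in pixels: a listed point, or the origin of a listed thing).
The state is a dict: "time": time; "q": joint angles; "qd": joint speeds; "joint_efforts": joint torques, N m; "ee_pos": TCP position; "tcp_rot": TCP orientation; "wrist_force": force on the tool from outside, world axes, zero at the start; "torque": the same for the moment, N m; "opening": finger opening in m.
Only numpy, scipy, OpenCV 4.12 (cv2) and the standard library are available. Lean on these libraries where they do the work, as an engineer would, in place of code of your own. Each camera call takes 0.05 s, during which the arm holds its last target. There are 200 camera calls.

## Working session

There is one attempt and no reset: what is moved stays moved. The work goes in short steps, Python scripts to look and compute and a shell command to move; the robot and the scene stay as the last step left them, time stands still between calls to the robot, and variables do not carry over. Pictures are saved under pics/ and viewed, about 8 in all and at most 12, crops included, and the job is handed in when it is done.

```bash
mkdir -p pics; ls; python3 - <<'E'
from workcell import bot
import cv2,numpy as np
o=bot.get_obs();print({k:np.round(v,3).tolist() for k,v in o.items()})
a=[]
for c in("scene","side"):
    im=bot.camera(c);cv2.imwrite(f"pics/{c}0.png",im[:,:,::-1])
    for t in("key","key_head","rack","keyway","keyway_foot","pulley","spare"):
        print(c,t,[(np.round(d["uv"],1).tolist(),round(d["confidence"],2)) for d in bot.mark_of(c,t)])
E
```

```text
pics
{'time': 0.0, 'q': [-75.458, 5.012, 10.033, 95.1, 0.001, 89.999], 'qd': [-0.043, 0.027, 0.043, -0.024, -0.088, 0.056], 'joint_efforts': [-0.001, -52.038, 46.481, 0.016, -0.0, 0.0], 'ee_pos': [0.138, -0.532, 0.231], 'tcp_rot': [-179.92, -0.001, 14.543], 'wrist_force': [-0.002, -0.11, 0.968], 'torque': [0.049, -0.007, -0.007], 'opening': 0.085}
scene key [([194.8, 276.0], 0.93), ([207.0, 231.3], 0.81)]
scene key_head [([185.8, 313.2], 0.7), ([202.9, 202.9], 0.57)]
scene rack [([194.2, 240.1], 0.85), ([295.6, 192.6], 0.75), ([195.8, 205.5], 0.67)]
scene keyway [([303.4, 183.5], 0.67)]
scene keyway_foot [([296.4, 197.9], 0.88)]
scene pulley [([296.4, 192.8], 0.61)]
scene spare [([180.4, 251.3], 0.73)]
side key [([301.2, 291.2], 0.55), ([243.2, 261.5], 0.53), ([221.5, 145.4], 0.39)]
side key_head [([251.2, 221.3], 0.86), ([351.0, 303.0], 0.65), ([250.4, 277.6], 0.17)]
side rack [([185.0, 249.2], 0.78), ([250.6, 273.9], 0.68)]
side keyway [([276.1, 161.2], 0.67)]
side keyway_foot [([268.7, 174.4], 0.62)]
side pulley [([261.5, 172.2], 0.77)]
side spare []
```

View pics/scene0.png

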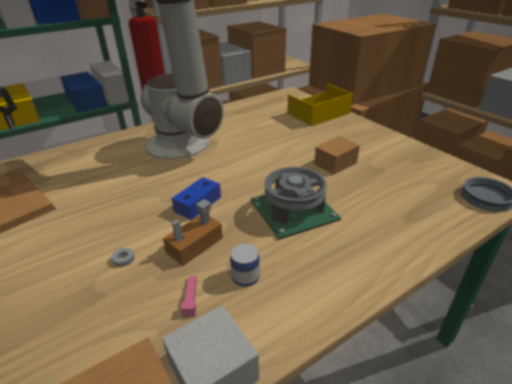

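View pics/side0.png

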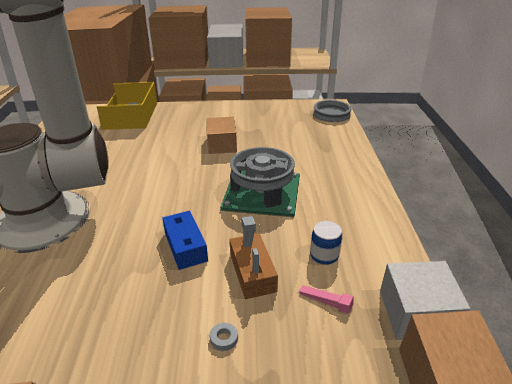

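Scene view: the grey square-headed key stands in the brown rack at (203,212), with the headless spare bar beside it at (178,230). The pink look-alike key lies at (190,297) and the blue look-alike rack is at (197,197). In the side view the key head is at (249,225), the spare at (256,260) and the pulley at (262,172). The grey gib-head in the brown rack fits the description. I'll triangulate and confirm it in a crop.

```bash
cat > h.py <<'E'
from workcell import bot
import cv2,numpy as np
from scipy.spatial.transform import Rotation as R
def wristpose():
    o=bot.get_obs();T=np.eye(4);T[:3,:3]=R.from_euler('xyz',o['tcp_rot'],degrees=True).as_matrix();T[:3,3]=o['ee_pos'];return T
def cam(c,T=None):
    k=bot.get_calibration(c);P=k['pose'] if c!='wrist' else T@np.array(k['T_tool_cam'])
    return np.array(k['intrinsics']),np.array(k['D']),np.array(P)
def ray(c,uv):
    K,D,P=c;x=cv2.undistortPoints(np.array([[uv]],float),K,D)[0,0];d=P[:3,:3]@[*x,1];return P[:3,3],d/np.linalg.norm(d)
def tri(obs):
    A=np.zeros((3,3));b=np.zeros(3);rs=[ray(c,u) for c,u in obs]
    for o,d in rs:
        M=np.eye(3)-np.outer(d,d);A+=M;b+=M@o
    X=np.linalg.solve(A,b);return X,[np.linalg.norm((np.eye(3)-np.outer(d,d))@(X-o)) for o,d in rs]
def onz(c,uv,z):
    o,d=ray(c,uv);return o+d*(z-o[2])/d[2]
def proj(c,X):
    K,D,P=c;W=np.linalg.inv(P);return cv2.projectPoints(np.array(X,float).reshape(-1,3),cv2.Rodrigues(W[:3,:3])[0],W[:3,3],K,D)[0][:,0]
E
python3 - <<'E'
from h import *
S,D=cam('scene'),cam('side')
for n,a,b in [("head",(202.9,202.9),(251.2,221.3)),("rack",(194.2,240.1),(250.6,273.9)),("keyway",(303.4,183.5),(276.1,161.2)),("foot",(296.4,197.9),(268.7,174.4)),("pulley",(296.4,192.8),(261.5,172.2)),("sparetop",(177,222),(255,250))]:
    X,e=tri([(S,a),(D,b)]);print(n,X.round(4),np.round(e,4))
i=cv2.imread('pics/scene0.png')[180:270,150:240];j=cv2.imread('pics/side0.png')[205:305,210:310]
cv2.imwrite('pics/crop1.png',np.hstack([cv2.resize(i,(400,400),interpolation=2),cv2.resize(j,(400,400),interpolation=2)]))
E
```

```text
head [ 0.5501 -0.1648  0.1162] [0.0018 0.0018]
rack [ 0.5453 -0.2014  0.0066] [0.0059 0.0059]
keyway [0.617  0.0924 0.1061] [0.0046 0.0046]
foot [0.6004 0.0875 0.0609] [0.0028 0.0028]
pulley [0.5818 0.1024 0.0599] [0.0018 0.0018]
sparetop [ 0.5573 -0.2367  0.0997] [0.0014 0.0014]
```

View pics/crop1.png

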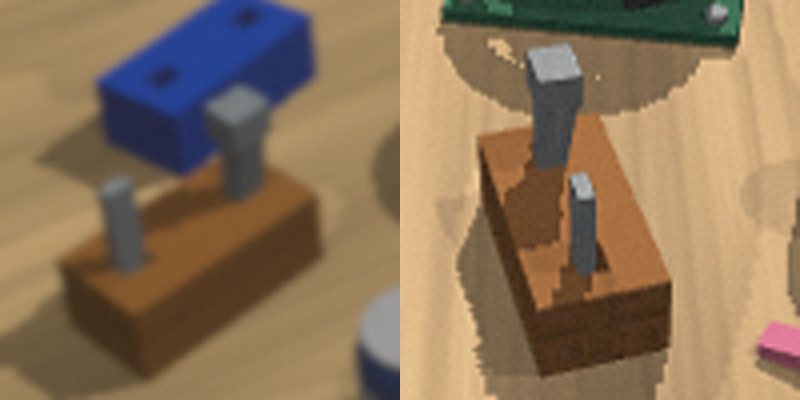

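Confirmed: the square-headed grey key is in the rack's rear slot (+y end), with the headless spare in front. I'm moving the wrist camera over it now.

```bash
python3 -c "
from h import *
print(np.round(bot.get_calibration('wrist')['T_tool_cam'],3))"
python3 -m pendant '[[[3.3,-1.7,-0.9,0,0,0,100],[3.3,-1.7,-0.9,0,0,0,100],[3.3,-1.7,-0.9,0,0,0,100],[3.3,-1.7,-0.9,0,0,0,100],[3.3,-1.7,-0.9,0,0,0,100]]]'
python3 -m pendant '[[[3.3,-1.7,-0.9,0,0,0,100],[3.3,-1.7,-0.9,0,0,0,100],[3.3,-1.7,-0.9,0,0,0,100],[3.3,-1.7,-0.9,0,0,0,100],[3.3,-1.7,-0.9,0,0,0,100]]]'
```

```text
[[ 0.002 -0.963 -0.269  0.067]
 [ 1.     0.002 -0.     0.001]
 [ 0.001 -0.269  0.963 -0.143]
 [ 0.     0.     0.     1.   ]]
time: 1.22
ee_pos: [0.2761, -0.4079, 0.2741]
tcp_rot: [-179.8, 0.1, 13.9]
wrist_force: [0.3, -0.6, 0.4]
opening: 0.0854
time: 1.63
ee_pos: [0.421, -0.2785, 0.3225]
tcp_rot: [-179.9, 0.0, 13.8]
wrist_force: [0.5, 0.1, 0.1]
opening: 0.0857
```

```bash

python3 -m pendant '[[[3.6,-1.2,0.2,0,0,0.03,100],[3.6,-1.2,0.2,0,0,0.03,100],[3.6,-1.2,0.2,0,0,0.03,100],[3.6,-1.2,0.2,0,0,0.03,100],[3.6,-1.2,0.2,0,0,0.03,100]]]'
python3 -m pendant '[[[0,0,0,0,0,0,100],[0,0,0,0,0,0,100]]]'
python3 - <<'E'
from h import *
T=wristpose();im=bot.camera('wrist');cv2.imwrite('pics/w1.png',im[:,:,::-1]);np.save('w1.npy',T)
for t in("key","key_head","rack","spare"):
    print(t,[(np.round(d["uv"],1).tolist(),round(d["confidence"],2)) for d in bot.mark_of('wrist',t)])
W=cam('wrist',T);print(T[:3,3])
d=bot.mark_of('wrist','key_head')
for x in d: print(onz(W,x['uv'],.113))
E
```

```text
time: 2.05
ee_pos: [0.594, -0.1789, 0.3183]
tcp_rot: [179.9, -0.4, 5.0]
wrist_force: [-0.4, -0.9, 1.2]
opening: 0.0851
time: 2.22
ee_pos: [0.6001, -0.1745, 0.3128]
tcp_rot: [-180.0, -0.1, 5.2]
wrist_force: [0.3, -0.8, -0.2]
opening: 0.0856
key [([244.1, 194.1], 0.78), ([318.2, 123.8], 0.69)]
key_head [([369.2, 56.4], 0.92), ([238.2, 216.8], 0.78)]
rack [([268.4, 189.2], 0.95), ([205.2, 278.1], 0.61)]
spare [([294.7, 190.1], 0.78), ([41.4, 133.0], 0.35)]
[ 0.600059   -0.17453231  0.31284106]
[ 0.72161519 -0.27531355  0.113     ]
[ 0.54077188 -0.15867983  0.113     ]
```

View pics/w1.png

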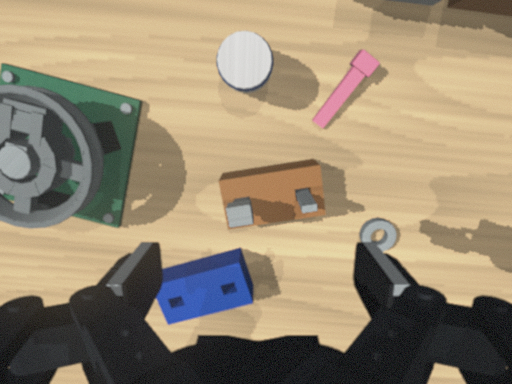

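The wrist view shows the key head at (239,213), the spare at (306,203), the brown rack from (220,180) to (323,220), the pulley at (20,155) and the pink key at (345,90). Next I measure the head's outline and the rack's yaw.

```bash
python3 - <<'E'
from h import *
im=cv2.imread('pics/w1.png');c=cv2.resize(im[150:240,205:335],(780,540),interpolation=cv2.INTER_CUBIC);cv2.imwrite('pics/crop2.png',c)
E
```

```text
(no output)
```

View pics/crop2.png

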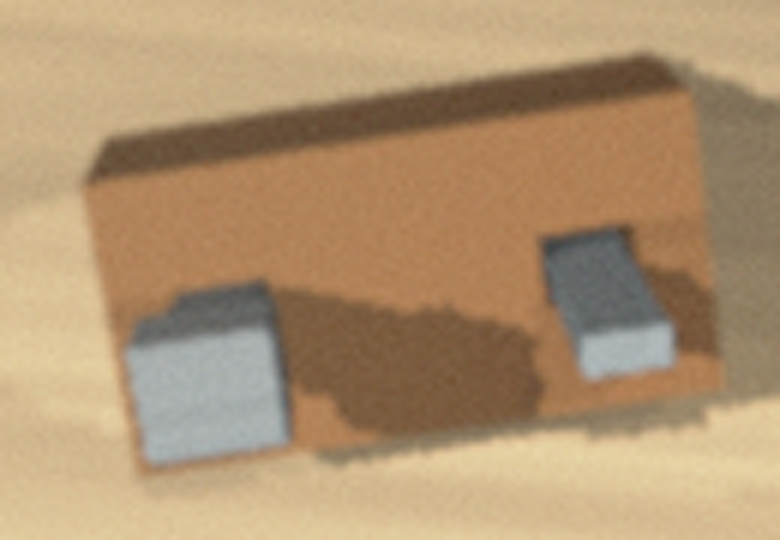

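```bash
python3 - <<'E'
from h import *
W=cam('wrist',np.load('w1.npy'))
f=lambda p:np.array([onz(W,(x/6+205-.4,y/6+150-.4),z)for x,y,z in p])
H=f([(127,347,.113),(270,322,.113),(290,443,.113),(150,466,.113)]);print(H.round(4),H.mean(0));
Rk=f([(88,182,.05),(690,92,.05),(722,388,.05),(140,474,.05)]);print(Rk.round(4),Rk.mean(0))
for P in(H,Rk):
    d=P[0]-P[1]+P[3]-P[2];e=P[0]-P[3]+P[1]-P[2]
    print('yaw from y-edge',np.degrees(np.arctan2(-d[0],d[1])),'x-edge',np.degrees(np.arctan2(e[1],e[0])),np.linalg.norm(d)/2,np.linalg.norm(e)/2)
d=Rk[0]-Rk[1]+Rk[3]-Rk[2];yaw=np.arctan2(-d[0],d[1])
c,s=np.cos(yaw),np.sin(yaw);M=np.array([[c,-s,0],[s,c,0],[0,0,1]])
m=H.mean(0)
for sg in(1,-1):
    A=M@np.diag([sg,sg,1]);o=m-A@[.005,0,.107];
    xf=(4+.14*44)/1000 if sg>0 else -.004;
    q=[A@[xf,y,.044]+o for y in(.009,-.009)]
    # seen from +x world side
    print(sg,o,((proj(W,q)-[205,150])*6).round(0).tolist(), 'slot local',(M.T@(o-Rk.mean(0))).round(4))
    hb=[A@[(.017 if sg>0 else -.007),y,.085]+o for y in(.014,-.014)];print(((proj(W,hb)-[205,150])*6).round(0).tolist())
E
```

```text
[[ 0.5505 -0.144   0.113 ]
 [ 0.5579 -0.1701  0.113 ]
 [ 0.5344 -0.1759  0.113 ]
 [ 0.5273 -0.1499  0.113 ]] [ 0.54251814 -0.15997304  0.113     ]
[[ 0.5657 -0.1285  0.05  ]
 [ 0.5973 -0.2547  0.05  ]
 [ 0.532  -0.2714  0.05  ]
 [ 0.4995 -0.1443  0.05  ]] [ 0.54862198 -0.19972491  0.05      ]
yaw from y-edge 15.539082560239317 x-edge 14.106604264723595 0.027023305213216445 0.024105972974921657
yaw from y-edge 14.188268354741046 x-edge 13.865514990412244 0.13063278834790557 0.06771455363778733
1 [ 0.53767066 -0.16119859  0.006     ] [[178.0, 279.0], [259.0, 267.0]] slot local [-0.0012  0.04   -0.044 ]
[[133.0, 308.0], [273.0, 288.0]]
-1 [ 0.54736561 -0.1587475   0.006     ] [[257.0, 250.0], [175.0, 262.0]] slot local [ 0.0088  0.04   -0.044 ]
[[273.0, 288.0], [133.0, 308.0]]
```

The geometry fits the key's slope facing world +x (slot local x about 0), with rack yaw 14.2°. I'm moving above the head and taking the second wrist view there.

```bash

python3 -m pendant '[[[-1.9,-0.65,2.3,0,0,-0.08,100],[-1.9,-0.65,2.3,0,0,-0.08,100],[-1.8,-0.65,2.3,0,0,0,100],[0,0,2.3,0,0,0,100],[0,0,0,0,0,0,100]]]'
python3 - <<'E'
from h import *
T=wristpose();im=bot.camera('wrist');cv2.imwrite('pics/w2.png',im[:,:,::-1]);np.save('w2.npy',T)
W=cam('wrist',T);W1=cam('wrist',np.load('w1.npy'));print(T[:3,3])
for x in bot.mark_of('wrist','key_head'): print(x['confidence'],x['uv'],onz(W,x['uv'],.113),tri([(W,x['uv']),(W1,(239.6,215.4))]))
print(proj(W,[.5425,-.16,.113]))
for m in bot.masks_of('wrist','key'): print(m['confidence'],m['extent'])
E
```

```text
time: 2.93
ee_pos: [0.5372, -0.1701, 0.2234]
tcp_rot: [179.6, -0.8, 14.4]
wrist_force: [-1.2, 0.2, -0.0]
opening: 0.0854
[ 0.53715095 -0.17014591  0.22344883]
0.67 [436.9, 7.8] [ 0.70116091 -0.26344736  0.113     ] (array([ 0.61784679, -0.16831595,  0.32636595]), [np.float64(0.003233374624536722), np.float64(0.0032333746245368994)])
0.62 [244.0, 181.7] [ 0.54073642 -0.15925517  0.113     ] (array([ 0.53744472, -0.159584  ,  0.09888935]), [np.float64(9.65727716451923e-06), np.float64(9.657277164499027e-06)])
[[245.42130593 179.85841209]]
0.92 [352.4, 1.8, 446.2, 96.8]
0.69 [228.4, 162.8, 263.1, 193.7]
```

View pics/w2.png

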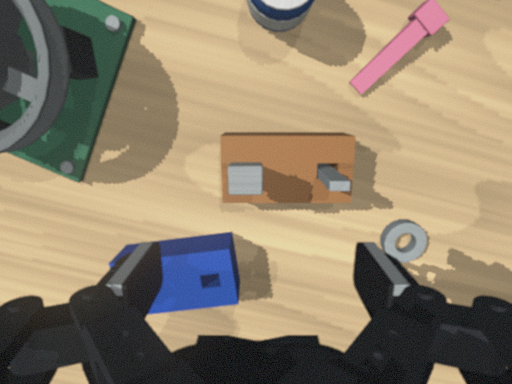

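The wrist view shows the rack now square to the tool, with the head top centred at (245,179), matching the prediction. Descending.

```bash

python3 -m pendant '[[[0.4,-0.4,2.4,0,0,0,100],[0.4,-0.4,2.4,0,0,0,100],[0,0,2.0,0,0,0,100],[0,0,0.8,0,0,0,100],[0,0,0,0,0,0,100]]]'
```

```text
time: 3.5
ee_pos: [0.5533, -0.1633, 0.1619]
tcp_rot: [178.9, -1.9, 14.3]
wrist_force: [0.1, 0.2, 0.3]
opening: 0.0854
```

```bash
cat >> h.py <<'E'
def go(x,y,z,yaw):
    T=wristpose();p=T[:3,:3].T@(np.array([x,y,z])-T[:3,3])*100
    r=(R.from_matrix(T[:3,:3]).inv()*R.from_euler('xyz',[180,0,yaw],degrees=True)).as_rotvec()
    print('delta cm',p.round(2),'rad',r.round(3))
E
python3 -m pendant '[[[0,0,0,0,0,0,100],[0,0,0,0,0,0,100]]]'
python3 -c "
from h import *
go(.5425,-.16,.086,14.2)"
```

```text
time: 3.67
ee_pos: [0.5545, -0.1638, 0.1647]
tcp_rot: [178.8, -2.0, 14.3]
wrist_force: [0.2, -0.3, 0.3]
opening: 0.0852
delta cm [-1.35 -0.82  7.81] rad [ 0.02  -0.035  0.001]
```

```bash

python3 -m pendant '[[[-0.7,-0.4,1.5,0.02,-0.035,0,100],[-0.6,-0.4,1.5,0,0,0,100],[0,0,1.5,0,0,0,100],[0,0,0,0,0,0,100]]]'
python3 -c "
from h import *
go(.5425,-.16,.086,14.2)"
```

```text
time: 4.0
ee_pos: [0.5415, -0.1601, 0.1217]
tcp_rot: [180.0, -0.0, 14.2]
wrist_force: [-0.3, -0.5, -1.4]
opening: 0.0856
delta cm [0.1  0.01 3.57] rad [ 0.    -0.001  0.   ]
```

```bash

python3 -m pendant '[[[0.1,0,1.2,0,0,0,100],[0,0,1.2,0,0,0,100],[0,0,0.9,0,0,0,100],[0,0,0.2,0,0,0,100],[0,0,0,0,0,0,100]]]'
python3 -c "
from h import *
go(.5425,-.16,.086,14.2)"
```

```text
time: 4.42
ee_pos: [0.5428, -0.1601, 0.0844]
tcp_rot: [-180.0, 0.0, 14.2]
wrist_force: [-0.6, -1.0, 0.3]
opening: 0.0855
delta cm [-0.03 -0.02 -0.16] rad [-0.     0.001  0.   ]
```

```bash

python3 -m pendant '[[[0,0,0,0,0,0,0],[0,0,0,0,0,0,0],[0,0,0,0,0,0,0],[0,0,0,0,0,0,0],[0,0,0,0,0,0,0]]]' 90
python3 -m pendant '[[[0,0,0,0,0,0,0],[0,0,0,0,0,0,0],[0,0,0,0,0,0,0],[0,0,0,0,0,0,0],[0,0,0,0,0,0,0]]]'
python3 -c "
from h import *
go(.5425,-.16,.086,14.2)"
```

```text
time: 4.83
ee_pos: [0.5435, -0.1602, 0.0861]
tcp_rot: [180.0, -0.1, 14.2]
wrist_force: [0.0, 1.8, -0.2]
opening: 0.0266
time: 5.25
ee_pos: [0.5435, -0.1603, 0.0862]
tcp_rot: [180.0, -0.1, 14.2]
wrist_force: [-0.5, 0.2, -1.8]
opening: 0.0264
delta cm [-0.09 -0.05  0.02] rad [ 0.001 -0.001  0.   ]
```

```bash

python3 -m pendant '[[[0,0,-1.5,0,0,0,0],[0,0,-2.5,0,0,0,0],[0,0,-3,0,0,0,0],[0,0,-3,0,0,0,0],[0,0,-3,0,0,0,0]]]'
python3 -m pendant '[[[0,0,-3,0,0,0,0],[0,0,-3,0,0,0,0],[0,0,-1.5,0,0,0,0],[0,0,0,0,0,0,0]]]'
python3 -c "
from h import *
go(.60,.0,.30,0)"
```

```text
time: 5.67
ee_pos: [0.5406, -0.1589, 0.2111]
tcp_rot: [-179.6, 0.6, 14.2]
wrist_force: [0.8, 0.3, -3.0]
opening: 0.0269
time: 6.0
ee_pos: [0.5417, -0.1593, 0.2951]
tcp_rot: [-179.7, 0.3, 14.2]
wrist_force: [1.2, 0.0, -2.0]
opening: 0.0267
delta cm [  9.56 -14.01  -0.47] rad [-0.004  0.005  0.248]
```

```bash

python3 -m pendant '[[[2.6,-2.9,0,0,0,0.08,0],[2.6,-2.9,0,0,0,0.08,0],[2.6,-2.9,0,0,0,0.08,0],[2.6,-2.6,0,0,0,0,0],[2.6,-2.6,0,0,0,0,0]]]'
python3 -m pendant '[[[0,0,0,0,0,0,0],[0,0,0,0,0,0,0]]]'
python3 - <<'E'
from h import *
T=wristpose();im=bot.camera('wrist');cv2.imwrite('pics/w3.png',im[:,:,::-1]);np.save('w3.npy',T)
W=cam('wrist',T);print(T[:3,3])
for t,z in(('keyway',.1),('keyway_foot',.06),('pulley',.06),('key_head',.3)):
  for x in bot.mark_of('wrist',t): print(t,round(x['confidence'],2),x['uv'],onz(W,x['uv'],z).round(4))
E
```

```text
time: 6.42
ee_pos: [0.6568, -0.0096, 0.2933]
tcp_rot: [-180.0, 0.3, -0.8]
wrist_force: [-0.3, -0.1, -2.3]
opening: 0.0268
time: 6.58
ee_pos: [0.661, -0.0035, 0.2852]
tcp_rot: [-179.9, 0.8, -0.3]
wrist_force: [-0.1, -1.2, -2.5]
opening: 0.0265
[ 0.66103095 -0.00345583  0.28524009]
keyway 0.76 [167.6, 216.4] [0.6062 0.0939 0.1   ]
keyway_foot 0.57 [175.5, 205.4] [0.6052 0.0952 0.06  ]
pulley 0.7 [175.9, 225.5] [0.5792 0.0967 0.06  ]
pulley 0.57 [394.2, 233.4] [ 0.568  -0.1726  0.06  ]
key_head 0.85 [257.3, 276.5] [ 0.6532 -0.0041  0.3   ]
key_head 0.64 [501.5, 90.3] [ 0.7331 -0.0982  0.3   ]
```

View pics/w3.png

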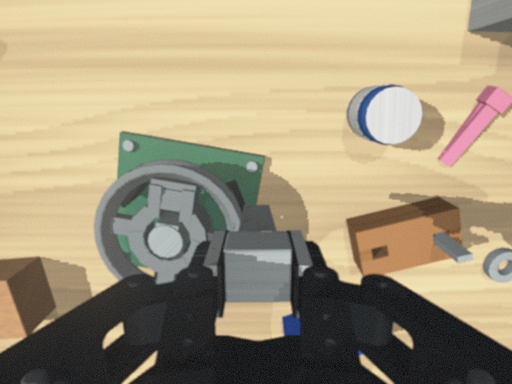

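The wrist view shows the key held squarely at the centre. The pulley is at (168,235), and its keyway opening is the dark gap at about (175,205), on the hub's +x side. Enlarging the hub.

```bash
python3 - <<'E'
from h import *
im=cv2.imread('pics/w3.png');c=cv2.resize(im[160:270,110:240],(780,660),interpolation=cv2.INTER_CUBIC)[:600];cv2.imwrite('pics/crop3.png',c)
E
```

```text
(no output)
```

View pics/crop3.png

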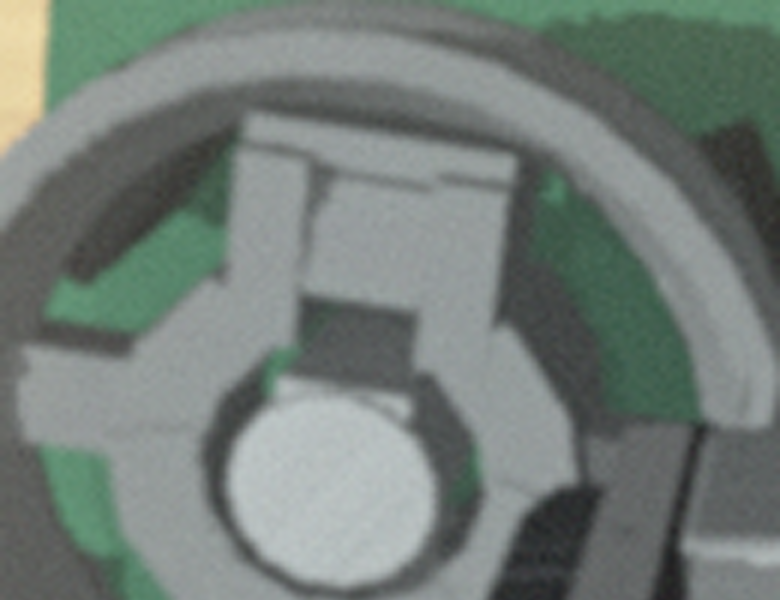

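```bash
python3 - <<'E'
from h import *
W=cam('wrist',np.load('w3.npy'))
f=lambda x,y,z:onz(W,(x/6+110-.4,y/6+160-.4),z)
c=f(332,493,.106);w=[f(305,297,.1),f(415,313,.1)];b=[f(245,118,.1),f(515,155,.1)]
print('shaft',c);
for e in(w,b,[f(275,378,.106),f(412,400,.106)]):
    d=e[0]-e[1];print(np.degrees(np.arctan2(-d[0],d[1])),np.linalg.norm(d),(e[0]+e[1])/2)
for yaw in(-8,-10,-12):
    a=np.radians(yaw);x=np.array([np.cos(a),np.sin(a),0]);y=np.array([-np.sin(a),np.cos(a),0])
    for n,p in(('wall',(w[0]+w[1])/2),('bossout',(b[0]+b[1])/2),('flat.100',f(345,388,.1)),('flat.106',f(345,388,.106)),('stripbottom.106',f(345,405,.106))): print(yaw,n,((p-c)@x).round(4),((p-c)@y).round(4))
E
```

```text
shaft [0.57896567 0.09749853 0.106     ]
-8.85048288743033 0.019872061431122932 [0.61306699 0.0911796  0.1       ]
-8.24382259289887 0.04750821700449032 [0.64432898 0.08515493 0.1       ]
-9.833144075359227 0.02465752930323523 [0.59928997 0.09367411 0.106     ]
-8 wall 0.0346 -0.0015
-8 bossout 0.0664 -0.0031
-8 flat.100 0.0182 0.0003
-8 flat.106 0.0209 -0.0012
-8 stripbottom.106 0.0176 -0.0014
-10 wall 0.0347 -0.0003
-10 bossout 0.0665 -0.0008
-10 flat.100 0.0182 0.0009
-10 flat.106 0.0209 -0.0005
-10 stripbottom.106 0.0176 -0.0008
-12 wall 0.0347 0.0009
-12 bossout 0.0665 0.0015
-12 flat.100 0.0182 0.0015
-12 flat.106 0.0209 0.0003
-12 stripbottom.106 0.0177 -0.0002
```

```bash

python3 -m pendant '[[[-1.2,-2.4,0.4,0,-0.007,0.08,0],[-1.2,-2.4,0.4,0,-0.007,0.08,0],[-1.2,-2.4,0.4,0,0,0,0],[-0.8,-2.2,0.4,0,0,0,0],[0,0,0,0,0,0,0]]]'
python3 -c "
from h import *
go(.61,.0922,.21,-9.7)"
```

```text
time: 7.25
ee_pos: [0.6108, 0.002, 0.2798]
tcp_rot: [-176.2, 1.2, -1.5]
wrist_force: [-0.4, -0.3, -2.6]
opening: 0.0266
delta cm [-0.18 -8.52  7.57] rad [-0.066  0.026  0.142]
```

```bash

python3 -m pendant '[[[0,0,0,0,0,0,0],[0,0,0,0,0,0,0]]]'
python3 -c "
from h import *
o=bot.get_obs();print(o['q'],o['qd'],o['joint_efforts'])
go(.61,.0922,.21,-9.7)"
```

```text
time: 7.42
ee_pos: [0.6098, 0.0004, 0.282]
tcp_rot: [-176.2, 1.0, -1.7]
wrist_force: [-0.0, 0.5, -1.6]
opening: 0.0268
[ -1.73838725  16.40109534  28.90784035 103.54348957   3.80645144
 179.93563524] [-9.14872724e-01 -1.18056547e+00 -1.58462163e-01 -1.53031696e-01
 -3.14563988e-01  9.29797736e-04] [ 3.08055785e-01 -6.46011186e+01  4.58092904e+01  2.61979653e-01
  3.05801695e-01  4.84211796e-04]
delta cm [-0.12 -8.68  7.8 ] rad [-0.065  0.023  0.139]
```

Joint 6 has hit its 180° limit, so the key can't be turned to the keyway's yaw with this grasp. I'll put the key back in its slot at the recorded pose, turn the tool half round and regrasp it.

```bash

python3 -c "
from h import *
go(.5435,-.1603,.22,14.2)"
python3 -m pendant '[[[-2,3,0.5,-0.06,0.02,-0.08,0],[-2,3,0.5,0,0,-0.08,0],[-2,3,0.5,0,0,-0.08,0],[-1.5,2,0,0,0,-0.04,0],[0,0,0,0,0,0,0]]]'
python3 -c "
from h import *
go(.5435,-.1603,.22,14.2)"
```

```text
delta cm [-6.05 16.64  5.22] rad [-0.069  0.009 -0.278]
time: 7.83
ee_pos: [0.5437, -0.1203, 0.2626]
tcp_rot: [-179.9, -0.3, 15.1]
wrist_force: [-0.0, 0.4, -2.4]
opening: 0.0264
delta cm [-1.08  3.86  4.25] rad [-0.001 -0.006  0.016]
```

```bash

python3 -m pendant '[[[-0.5,1.9,1.8,0,-0.006,0.016,0],[-0.4,1.6,1.8,0,0,0,0],[0,0,0,0,0,0,0],[0,0,0,0,0,0,0]]]'
python3 -c "
from h import *
go(.5435,-.1603,.18,14.2)"
```

```text
time: 8.17
ee_pos: [0.544, -0.1613, 0.2282]
tcp_rot: [179.9, -0.2, 13.8]
wrist_force: [0.2, 0.0, -2.4]
opening: 0.0262
delta cm [-0.05 -0.12  4.82] rad [ 0.002 -0.004 -0.008]
```

```bash

python3 -m pendant '[[[0,-0.1,2,0.002,-0.004,-0.008,0],[0,0,2,0,0,0,0],[0,0,2,0,0,0,0],[0,0,1.2,0,0,0,0],[0,0,0,0,0,0,0]]]'
python3 -c "
from h import *
go(.5435,-.1603,.14,14.2)"
```

```text
time: 8.58
ee_pos: [0.5467, -0.1594, 0.1585]
tcp_rot: [179.8, -0.3, 14.1]
wrist_force: [-0.3, -1.1, -2.5]
opening: 0.0266
delta cm [-0.34  0.    1.85] rad [ 0.003 -0.006 -0.001]
```

```bash

python3 -m pendant '[[[-0.35,0,0.8,0.003,-0.006,0,0],[0,0,0.6,0,0,0,0],[0,0,0,0,0,0,0],[0,0,0,0,0,0,0]]]'
python3 -c "
from h import *
go(.5435,-.1603,.0865,14.2)"
```

```text
time: 8.92
ee_pos: [0.5444, -0.1597, 0.1466]
tcp_rot: [179.9, -0.1, 14.2]
wrist_force: [0.4, -0.7, -2.1]
opening: 0.0266
delta cm [-0.11  0.03  6.01] rad [ 0.001 -0.002 -0.   ]
```

```bash

python3 -m pendant '[[[-0.1,0.05,0.6,0.001,-0.002,0,0],[0,0,0.6,0,0,0,0],[0,0,0.6,0,0,0,0],[0,0,0,0,0,0,0]]]'
python3 -c "
from h import *
go(.5435,-.1603,.0865,14.2)"
```

```text
time: 9.25
ee_pos: [0.5444, -0.1608, 0.1289]
tcp_rot: [179.9, -0.1, 14.2]
wrist_force: [-0.3, 0.5, -3.4]
opening: 0.0264
delta cm [-0.09 -0.08  4.24] rad [ 0.001 -0.003 -0.   ]
```

Tip is at the mouth with no upward contact force; continuing down the slot.

```bash

python3 -m pendant '[[[-0.08,-0.05,0.5,0.001,-0.003,0,0],[0,0,0.5,0,0,0,0],[0,0,0.5,0,0,0,0],[0,0,0.5,0,0,0,0],[0,0,0,0,0,0,0]]]'
python3 -c "
from h import *
go(.5435,-.1603,.0865,14.2)"
```

```text
time: 9.67
ee_pos: [0.5432, -0.1605, 0.1063]
tcp_rot: [180.0, 0.1, 14.2]
wrist_force: [0.6, 0.0, -1.8]
opening: 0.0267
delta cm [ 0.04 -0.01  1.98] rad [ 0.     0.001 -0.   ]
```

```bash

python3 -m pendant '[[[0,0,0.7,0,0,0,0],[0,0,0.6,0,0,0,0],[0,0,0.5,0,0,0,0],[0,0,0,0,0,0,0],[0,0,0,0,0,0,0]]]'
python3 -c "
from h import *
go(.5435,-.1603,.0865,14.2)"
```

```text
time: 10.08
ee_pos: [0.5432, -0.1605, 0.0861]
tcp_rot: [180.0, 0.1, 14.2]
wrist_force: [0.4, -0.5, 4.5]
opening: 0.0269
delta cm [ 0.04 -0.01 -0.04] rad [ 0.     0.001 -0.   ]
```

Key seated again (upward force at the original height). Opening, rising and turning the tool half round.

```bash

python3 -m pendant '[[[0,0,0,0,0,0,100],[0,0,0,0,0,0,100],[0,0,0,0,0,0,100],[0,0,0,0,0,0,100],[0,0,0,0,0,0,100]]]'
python3 -m pendant '[[[0,0,-1.5,0,0,0,100],[0,0,-2.5,0,0,0,100],[0,0,-3,0,0,0,100],[0,0,-3,0,0,-0.12,100],[0,0,-1,0,0,-0.12,100]]]'
for i in 1 2 3 4 ; do python3 -m pendant '[[[0,0,0,0,0,-0.125,100],[0,0,0,0,0,-0.125,100],[0,0,0,0,0,-0.125,100],[0,0,0,0,0,-0.125,100],[0,0,0,0,0,-0.125,100]]]' | tail -4|head -2; done
python3 -c "
from h import *
go(.5435,-.1603,.22,-165.8)"
```

```text
time: 10.5
ee_pos: [0.5443, -0.1608, 0.0882]
tcp_rot: [179.9, -0.1, 14.2]
wrist_force: [0.2, 0.6, 0.5]
opening: 0.0844
time: 10.92
ee_pos: [0.542, -0.1601, 0.1993]
tcp_rot: [-179.9, 0.2, 28.1]
wrist_force: [1.0, -0.8, 1.8]
opening: 0.0852
ee_pos: [0.5442, -0.1607, 0.2063]
tcp_rot: [179.7, -0.0, 64.0]
ee_pos: [0.5447, -0.1608, 0.2078]
tcp_rot: [179.6, 0.2, 99.8]
ee_pos: [0.545, -0.1609, 0.2091]
tcp_rot: [179.8, 0.5, 135.6]
ee_pos: [0.5453, -0.161, 0.2103]
tcp_rot: [-179.9, 0.7, 171.4]
delta cm [ 0.17  0.04 -0.97] rad [-0.005  0.011 -0.398]
```

```bash

python3 -m pendant '[[[0.1,0,0,0,0.01,-0.125,100],[0,0,0,0,0,-0.125,100],[0,0,0,0,0,-0.125,100],[0,0,0,0,0,-0.023,100],[0,0,0,0,0,0,100]]]'
python3 - <<'E'
from h import *
T=wristpose();im=bot.camera('wrist');cv2.imwrite('pics/w4.png',im[:,:,::-1]);np.save('w4.npy',T)
W=cam('wrist',T);print(T[:3,3])
for x in bot.mark_of('wrist','key_head'): print(x['confidence'],x['uv'],onz(W,x['uv'],.113))
u=proj(W,[.5425,-.16,.113])[0];print(u)
for m in bot.masks_of('wrist','key'): print(m['confidence'],m['extent'])
go(.5425,-.160,.13,-165.8)
x,y=u.astype(int);c=im[y-45:y+45,x-60:x+60,::-1];cv2.imwrite('pics/crop4.png',cv2.resize(c,(720,540),interpolation=2))
E
```

```text
time: 13.0
ee_pos: [0.5445, -0.1609, 0.2115]
tcp_rot: [-179.7, 0.1, -165.3]
wrist_force: [0.1, -0.1, 0.4]
opening: 0.0854
[ 0.54451309 -0.16092463  0.21153103]
0.86 [101.1, 290.9] [ 0.66380226 -0.26928417  0.113     ]
0.61 [261.6, 190.5] [ 0.54176502 -0.15894477  0.113     ]
[260.03970703 191.04706126]
0.79 [95.2, 226.3, 162.7, 287.5]
0.75 [242.7, 162.4, 278.7, 207.5]
delta cm [0.18 0.17 8.14] rad [-0.004  0.002  0.006]
```

View pics/crop4.png

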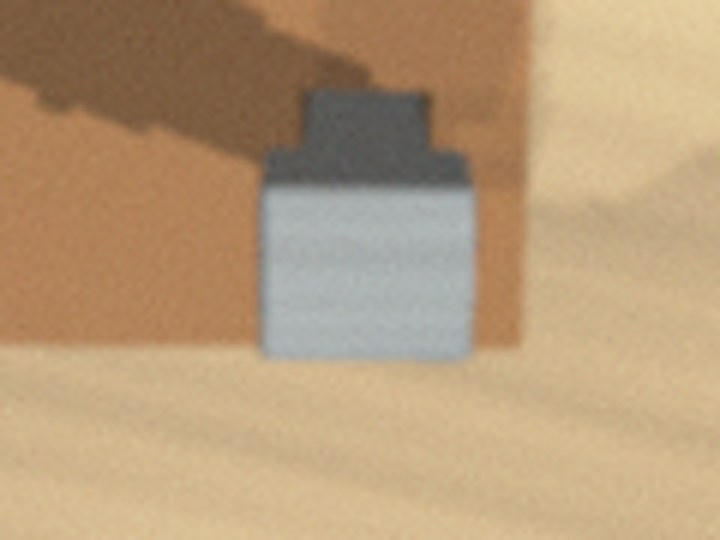

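The crop shows the key standing in the slot. Its head top is centred within 1 px of the prediction, and the flat face is towards the camera (world −x), which confirms the slope faces +x. Regrasping.

```bash

python3 -m pendant '[[[0.15,0.17,2.4,-0.004,0.002,0.006,100],[0,0,2.4,0,0,0,100],[0,0,2.4,0,0,0,100],[0,0,1.2,0,0,0,100],[0,0,0,0,0,0,100]]]'
python3 -c "
from h import *
go(.5425,-.159,.085,-165.8)"
```

```text
time: 13.57
ee_pos: [0.5437, -0.16, 0.1262]
tcp_rot: [-179.9, 0.2, -166.2]
wrist_force: [-1.6, -0.7, 0.9]
opening: 0.0852
delta cm [0.1  0.14 4.12] rad [-0.002  0.004 -0.008]
```

```bash

python3 -m pendant '[[[0.1,0.13,1.3,-0.002,0.004,-0.008,100],[0,0,1.3,0,0,0,100],[0,0,1.1,0,0,0,100],[0,0,0.4,0,0,0,100],[0,0,0,0,0,0,100]]]'
python3 -c "
from h import *
go(.5425,-.159,.085,-165.8)"
```

```text
time: 13.98
ee_pos: [0.5431, -0.1592, 0.0849]
tcp_rot: [-179.9, 0.1, -166.0]
wrist_force: [0.2, 0.5, -0.1]
opening: 0.0855
delta cm [ 0.05  0.04 -0.01] rad [-0.002  0.002 -0.003]
```

```bash

python3 -m pendant '[[[0,0,0,-0.002,0.002,-0.003,0],[0,0,0,0,0,0,0],[0,0,0,0,0,0,0],[0,0,0,0,0,0,0],[0,0,0,0,0,0,0]]]' 90
python3 -m pendant '[[[0,0,0,0,0,0,0],[0,0,0,0,0,0,0],[0,0,0,0,0,0,0]]]'
python3 -m pendant '[[[0,0,-1.0,0,0,0,0],[0,0,-2,0,0,0,0],[0,0,-3,0,0,0,0],[0,0,-3,0,0,0,0],[0,0,-3,0,0,0,0]]]'
python3 -m pendant '[[[0,0,-2,0,0,0,0],[0,0,-1,0,0,0,0],[0,0,0,0,0,0,0]]]'
python3 -c "
from h import *
go(.61,.0922,.22,170.3)"
```

```text
time: 14.4
ee_pos: [0.5443, -0.1597, 0.0876]
tcp_rot: [-179.9, 0.1, -165.8]
wrist_force: [-0.5, 1.4, 1.3]
opening: 0.027
time: 14.65
ee_pos: [0.5442, -0.1597, 0.0877]
tcp_rot: [-179.9, 0.1, -165.8]
wrist_force: [-0.1, 0.4, -0.6]
opening: 0.0263
time: 15.07
ee_pos: [0.5417, -0.1581, 0.2055]
tcp_rot: [179.6, -0.4, -165.8]
wrist_force: [0.8, -0.8, -3.2]
opening: 0.0264
time: 15.32
ee_pos: [0.543, -0.1585, 0.246]
tcp_rot: [179.9, 0.1, -165.8]
wrist_force: [-0.0, -0.4, -1.7]
opening: 0.0263
delta cm [-12.65  22.66   2.66] rad [0.002 0.002 0.417]
```

```bash

python3 -m pendant '[[[-0.5,3.2,-0.5,0,0,0.1,0],[-0.5,3.2,-0.5,0,0,0.1,0],[0,3.2,-0.5,0,0,0.1,0],[0,3.2,-0.5,0,0,0.1,0],[0,2.5,0,0,0,0,0]]]'
python3 -m pendant '[[[0,0,0,0,0,0,0],[0,0,0,0,0,0,0]]]'
python3 - <<'E'
from h import *
T=wristpose();im=bot.camera('wrist');cv2.imwrite('pics/w5.png',im[:,:,::-1]);np.save('w5.npy',T)
W=cam('wrist',T)
for t,z in(('keyway',.1),('keyway_foot',.06),('pulley',.06)):
  for x in bot.mark_of('wrist',t): print(t,round(x['confidence'],2),x['uv'],onz(W,x['uv'],z).round(4))
u=proj(W,[.595,.095,.1])[0];print(u);x,y=np.clip(u.astype(int),[65,50],[512-65,384-50]);print(x-65,y-50)
cv2.imwrite('pics/crop5.png',cv2.resize(im[y-50:y+50,x-65:x+65,::-1],(780,600),interpolation=2))
E
```

```text
time: 15.73
ee_pos: [0.5437, -0.0051, 0.2657]
tcp_rot: [179.9, 0.0, 169.8]
wrist_force: [0.9, -0.8, -2.8]
opening: 0.0264
time: 15.9
ee_pos: [0.5435, -0.0002, 0.2647]
tcp_rot: [179.9, -0.1, 170.0]
wrist_force: [0.1, -0.9, -2.4]
opening: 0.0264
keyway 0.74 [356.7, 222.4] [0.6096 0.0908 0.1   ]
keyway_foot 0.76 [348.9, 202.7] [0.6016 0.0946 0.06  ]
pulley 0.97 [346.8, 185.5] [0.5812 0.0942 0.06  ]
[359.55119804 208.34010735]
294 158
```

View pics/crop5.png

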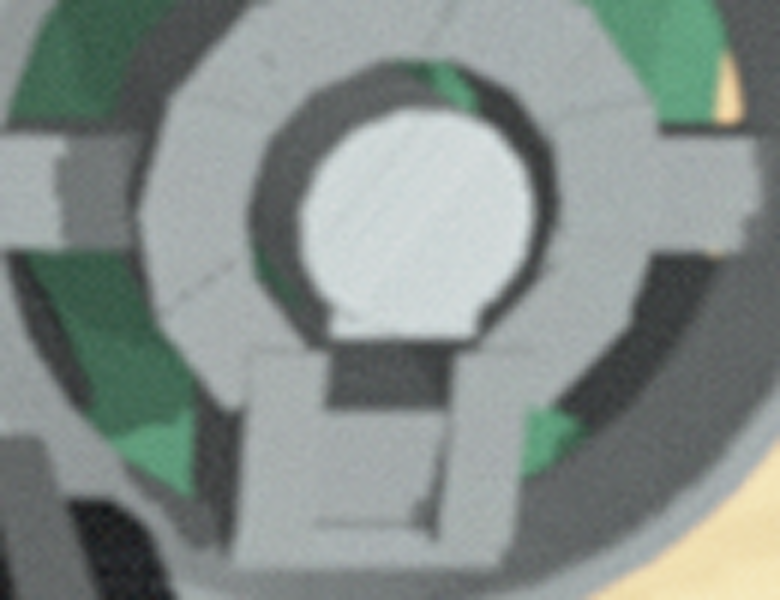

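```bash
python3 - <<'E'
from h import *
W=cam('wrist',np.load('w5.npy'))
f=lambda x,y,z:onz(W,(x/6+294-.4,y/6+158-.4),z)
c=f(418,223,.106);print('shaft',c)
a=np.radians(-10);x=np.array([np.cos(a),np.sin(a),0]);y=np.array([-np.sin(a),np.cos(a),0])
for n,p in(('wallL',f(327,406,.1)),('wallR',f(448,410,.1)),('flatL',f(330,338,.106)),('flatR',f(478,336,.106)),('bossL',f(235,565,.1)),('bossR',f(500,570,.1))): print(n,p.round(4),((p-c)@x).round(4),((p-c)@y).round(4))
E
```

```text
shaft [0.57938895 0.09817864 0.106     ]
wallL [0.6111 0.0818 0.1   ] 0.0341 -0.0106
wallR [0.6155 0.1022 0.1   ] 0.0349 0.0102
flatL [0.5966 0.0821 0.106 ] 0.0198 -0.0129
flatR [0.6006 0.1064 0.106 ] 0.0194 0.0118
bossL [0.6379 0.0631 0.1   ] 0.0637 -0.0244
bossR [0.6471 0.1089 0.1   ] 0.0648 0.0223
```

Both views agree: shaft axis at (0.579, 0.098), flat at about 20.2 mm, wall at about 34.6 mm, yaw about −10.3°. The slot is at crop (388,375). Going over it.

```bash

python3 -m pendant '[[[-1.6,1.9,0.4,0,0,0,0],[-1.6,1.9,0.6,0,0,0,0],[-1.3,1.9,0.6,0,0,0,0],[-0.4,1.6,0.8,0,0,0,0],[0,0,0.4,0,0,0,0]]]'
python3 -m pendant '[[[0,0,0,0,0,0,0]]]'
python3 -c "
from h import *
go(.6117,.0919,.205,169.7)"
```

```text
time: 16.52
ee_pos: [0.6072, 0.0572, 0.2367]
tcp_rot: [179.9, 0.1, 169.4]
wrist_force: [-0.6, -0.9, -4.2]
opening: 0.0266
time: 16.6
ee_pos: [0.6069, 0.057, 0.2351]
tcp_rot: [180.0, -0.1, 169.4]
wrist_force: [-0.3, -0.0, -2.5]
opening: 0.0264
delta cm [0.17 3.52 3.01] rad [ 0.    -0.001 -0.006]
```

```bash

python3 -m pendant '[[[0.1,1.2,1,0,-0.001,-0.006,0],[0,1.2,1,0,0,0,0],[0,1,0.9,0,0,0,0],[0,0,0,0,0,0,0],[0,0,0,0,0,0,0]]]'
python3 -c "
from h import *
go(.6117,.0919,.195,169.7)"
```

```text
time: 17.02
ee_pos: [0.6107, 0.0917, 0.2031]
tcp_rot: [-180.0, -0.1, 169.6]
wrist_force: [-0.2, -0.2, -2.5]
opening: 0.0266
delta cm [-0.09  0.04  0.81] rad [-0.    -0.001 -0.001]
```

```bash

python3 -m pendant '[[[-0.09,0.04,0.6,0,-0.001,0,0],[0,0,0.5,0,0,0,0],[0,0,0,0,0,0,0]]]'
python3 -m pendant '[[[0,0,0.3,0,0,0,0],[0,0,0.3,0,0,0,0],[0,0,0,0,0,0,0]]]'
python3 -c "
from h import *
go(.6117,.0919,.165,169.7)"
```

```text
time: 17.27
ee_pos: [0.6116, 0.0919, 0.1918]
tcp_rot: [-180.0, 0.0, 169.6]
wrist_force: [-0.8, -0.8, -2.4]
opening: 0.0266
time: 17.52
ee_pos: [0.6119, 0.0912, 0.186]
tcp_rot: [180.0, 0.1, 169.6]
wrist_force: [0.3, 0.3, -2.7]
opening: 0.0266
delta cm [0.04 0.07 2.1 ] rad [ 0.     0.002 -0.002]
```

```bash

python3 -m pendant '[[[0.03,0.05,0.3,0,0.002,-0.002,0],[0,0,0.3,0,0,0,0],[0,0,0,0,0,0,0]]]'
python3 -m pendant '[[[0,0,0.3,0,0,0,0],[0,0,0.3,0,0,0,0],[0,0,0,0,0,0,0]]]'
python3 -c "
from h import *
go(.6117,.0919,.165,169.7)"
```

```text
time: 17.77
ee_pos: [0.6126, 0.0912, 0.1812]
tcp_rot: [180.0, 0.2, 169.7]
wrist_force: [0.3, 0.7, -2.5]
opening: 0.0264
time: 18.02
ee_pos: [0.6125, 0.0912, 0.1743]
tcp_rot: [180.0, 0.2, 169.7]
wrist_force: [1.5, 0.0, -2.7]
opening: 0.0265
delta cm [0.09 0.06 0.93] rad [ 0.001  0.003 -0.001]
```

```bash

python3 -m pendant '[[[0.08,0.05,0.4,0.001,0.003,0,0],[0,0,0.4,0,0,0,0],[0,0,0.4,0,0,0,0],[0,0,0,0,0,0,0]]]'
python3 -c "
from h import *
go(.6112,.0919,.150,169.7)"
```

```text
time: 18.35
ee_pos: [0.6125, 0.0918, 0.1612]
tcp_rot: [-180.0, 0.1, 169.7]
wrist_force: [2.9, -0.2, -4.4]
opening: 0.0264
delta cm [ 0.13 -0.01  1.12] rad [-0.     0.001 -0.001]
```

```bash

python3 -m pendant '[[[-0.15,0,0.3,0,0.001,0,0],[0,0,0.3,0,0,0,0],[0,0,0,0,0,0,0],[0,0,0,0,0,0,0]]]'
python3 -c "
from h import *
go(.6125,.0919,.145,169.7)"
```

```text
time: 18.68
ee_pos: [0.6131, 0.0916, 0.1535]
tcp_rot: [-180.0, -0.2, 169.7]
wrist_force: [0.9, -0.3, -1.4]
opening: 0.0265
delta cm [0.06 0.02 0.85] rad [-0.001 -0.003 -0.001]
```

```bash

python3 -m pendant '[[[0,0.02,0.3,-0.001,-0.003,0,0],[0,0,0.2,0,0,0,0],[0,0,0,0,0,0,0]]]'
python3 -m pendant '[[[0,0,0.3,0,0,0,0],[0,0,0.1,0,0,0,0],[0,0,0,0,0,0,0]]]'
python3 -c "
from h import *
go(.613,.0917,.145,169.7)"
```

```text
time: 18.93
ee_pos: [0.613, 0.0918, 0.148]
tcp_rot: [180.0, 0.0, 169.7]
wrist_force: [1.0, 0.2, -2.6]
opening: 0.0263
time: 19.18
ee_pos: [0.6129, 0.0918, 0.1436]
tcp_rot: [180.0, 0.0, 169.7]
wrist_force: [0.2, 0.6, -2.6]
opening: 0.0263
delta cm [-0.01 -0.01 -0.14] rad [ 0.  0. -0.]
```

```bash

python3 -m pendant '[[[0,0,0.2,0,0,0,0],[0,0,0.1,0,0,0,0],[0,0,0,0,0,0,0]]]'
python3 -m pendant '[[[0,0,0.2,0,0,0,0],[0,0,0.1,0,0,0,0],[0,0,0,0,0,0,0]]]'
python3 -m pendant '[[[0,0,0.2,0,0,0,0],[0,0,0,0,0,0,0]]]'
python3 -c "
from h import *
go(.613,.0917,.145,169.7)"
```

```text
time: 19.43
ee_pos: [0.613, 0.0919, 0.1405]
tcp_rot: [180.0, 0.0, 169.7]
wrist_force: [-1.2, 0.2, -2.1]
opening: 0.0263
time: 19.68
ee_pos: [0.6128, 0.092, 0.1382]
tcp_rot: [180.0, 0.1, 169.7]
wrist_force: [-0.7, -0.3, -1.8]
opening: 0.0265
time: 19.85
ee_pos: [0.6127, 0.0921, 0.1369]
tcp_rot: [179.9, 0.1, 169.7]
wrist_force: [-2.2, 0.5, -4.9]
opening: 0.0264
delta cm [-0.04 -0.03 -0.81] rad [ 0.001  0.001 -0.   ]
```

Wall contact begins at about 45 mm depth, as predicted. Releasing, then rising to push with closed fingers.

```bash

python3 -m pendant '[[[0.05,0,0,0,0,0,70],[0,0,0,0,0,0,70],[0,0,0,0,0,0,70],[0,0,0,0,0,0,70]]]'
python3 -m pendant '[[[0,0,-1,0,0,0,70],[0,0,-1.5,0,0,0,70],[0,0,-1.5,0,0,0,70],[0,0,-0.5,0,0,0,70],[0,0,0,0,0,0,70]]]'
python3 - <<'E'
from h import *
T=wristpose();im=bot.camera('wrist');s=bot.camera('side')
cv2.imwrite('pics/fin.png',np.hstack([cv2.resize(im[100:300,156:356,::-1],(400,400),interpolation=2),cv2.resize(s[100:220,200:320,::-1],(400,400),interpolation=2)]))
W=cam('wrist',T)
for x in bot.mark_of('wrist','key_head'): print(x['confidence'],x['uv'],onz(W,x['uv'],.16))
for x in bot.mark_of('side','key_head'): print('side',x['confidence'],x['uv'],onz(cam('side'),x['uv'],.16))
go(.6125,.092,.175,169.7)
E
```

```text
time: 20.18
ee_pos: [0.6128, 0.0922, 0.1368]
tcp_rot: [179.9, 0.2, 169.7]
wrist_force: [0.4, -0.7, -0.4]
opening: 0.0601
time: 20.6
ee_pos: [0.6127, 0.092, 0.1852]
tcp_rot: [179.9, 0.2, 169.7]
wrist_force: [-0.7, 0.4, -0.2]
opening: 0.0598
0.83 [256.1, 220.1] [0.60746164 0.09163822 0.16      ]
side 0.71 [275.8, 144.6] [0.61521488 0.0732894  0.16      ]
side 0.69 [351.6, 302.6] [ 0.69830344 -0.41921942  0.16      ]
delta cm [-0.05  0.02  0.78] rad [ 0.  0. -0.]
```

View pics/fin.png

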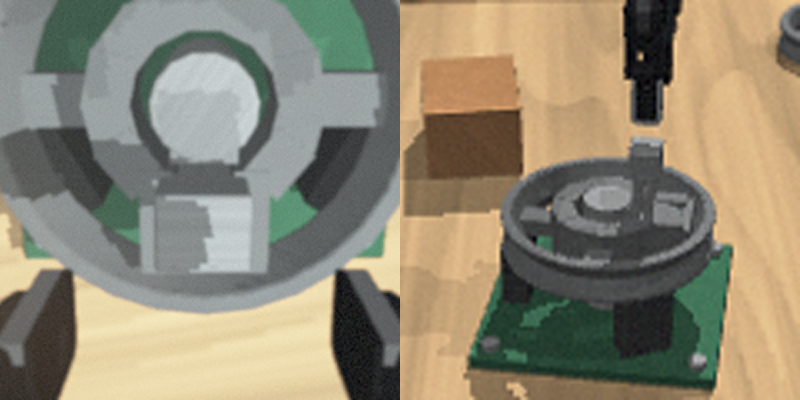

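The picture shows the key standing upright in the keyway, head at (258,217) in the wrist view, and the fingers clear. Closing them and pushing at the head centre.

```bash

python3 -m pendant '[[[0.4,0,0,0,0,0,0],[0,0,0,0,0,0,0],[0,0,0,0,0,0,0],[0,0,0,0,0,0,0],[0,0,0,0,0,0,0]]]' 40
python3 -m pendant '[[[0,0,0.3,0,0,0,0],[0,0,0.3,0,0,0,0],[0,0,0.3,0,0,0,0],[0,0,0,0,0,0,0]]]'
python3 -m pendant '[[[0,0,0.3,0,0,0,0],[0,0,0.2,0,0,0,0],[0,0,0,0,0,0,0]]]'
python3 -c "
from h import *
go(.608,.0923,.16,169.7)"
```

```text
time: 21.22
ee_pos: [0.6064, 0.0925, 0.18]
tcp_rot: [-179.9, -0.2, 169.7]
wrist_force: [0.9, -0.1, 0.1]
opening: 0.0008
time: 21.55
ee_pos: [0.6064, 0.0925, 0.1697]
tcp_rot: [-179.9, -0.2, 169.7]
wrist_force: [-1.0, 0.7, -0.6]
opening: 0.0
time: 21.8
ee_pos: [0.6063, 0.0925, 0.1638]
tcp_rot: [-179.9, -0.3, 169.7]
wrist_force: [0.3, 0.1, 0.5]
opening: -0.0002
delta cm [-0.17  0.01  0.38] rad [-0.001 -0.005 -0.   ]
```

```bash

python3 -m pendant '[[[-0.17,0,0.1,-0.001,-0.005,0,0],[0,0,0,0,0,0,0]]]'
for i in 1 2 3; do python3 -m pendant '[[[0,0,0.1,0,0,0,0],[0,0,0.05,0,0,0,0]]]'|sed -n '2p;4p'; done
```

```text
time: 21.97
ee_pos: [0.6081, 0.0921, 0.1626]
tcp_rot: [-180.0, 0.0, 169.7]
wrist_force: [0.7, -0.1, 0.3]
opening: -0.0003
ee_pos: [0.6082, 0.0922, 0.1612]
wrist_force: [0.4, -0.4, 0.5]
ee_pos: [0.6083, 0.0921, 0.1597]
wrist_force: [-1.0, 0.7, -0.1]
ee_pos: [0.6083, 0.0921, 0.1582]
wrist_force: [-0.3, -0.1, 0.2]
```

```bash

for i in 1 2 3; do python3 -m pendant '[[[0,0,0.1,0,0,0,0],[0,0,0.05,0,0,0,0]]]'|sed -n '2p;4p'; done
```

```text
ee_pos: [0.6083, 0.0921, 0.1565]
wrist_force: [-0.3, -0.4, 0.6]
ee_pos: [0.6083, 0.0922, 0.1548]
wrist_force: [0.6, 0.0, 0.1]
ee_pos: [0.6084, 0.0922, 0.1536]
wrist_force: [-0.4, 0.7, 5.2]
```

```bash

for i in 1 2 3; do python3 -m pendant '[[[0,0,0.05,0,0,0,0],[0,0,0,0,0,0,0]]]'|sed -n '2p;4p'; done
```

```text
ee_pos: [0.6084, 0.0923, 0.1537]
wrist_force: [-0.8, 0.9, -0.5]
ee_pos: [0.6085, 0.0923, 0.1534]
wrist_force: [-0.1, -0.1, 0.7]
ee_pos: [0.6085, 0.0924, 0.1532]
wrist_force: [0.3, 0.5, 1.6]
```

```bash

for i in 1 2 ; do python3 -m pendant '[[[0,0,0.1,0,0,0,0]]]'|sed -n '2p;4p'; done
python3 -m pendant '[[[0,0,0.15,0,0,0,0]]]'|sed -n '2p;4p'
```

```text
ee_pos: [0.6086, 0.0925, 0.1527]
wrist_force: [-2.4, 0.4, 7.8]
ee_pos: [0.6086, 0.0926, 0.1522]
wrist_force: [-3.6, 0.3, 8.9]
ee_pos: [0.6086, 0.0927, 0.1516]
wrist_force: [-3.0, -0.2, 11.0]
```

```bash

for i in 1 2 3; do python3 -m pendant '[[[0,0,0.15,0,0,0,0]]]'|sed -n '2p;4p'; done
```

```text
ee_pos: [0.6087, 0.0929, 0.1512]
wrist_force: [-3.0, 0.4, 11.0]
ee_pos: [0.6087, 0.093, 0.151]
wrist_force: [-3.8, -0.7, 12.0]
ee_pos: [0.6088, 0.0931, 0.1509]
wrist_force: [-5.3, 0.0, 12.5]
```

```bash

python3 -m pendant '[[[0,0,-0.2,0,0,0,0],[0,0,-0.1,0,0,0,0]]]'|sed -n '2,4p'
python3 -c "
from h import *
go(.608,.0923,.1515,169.7)"
```

```text
ee_pos: [0.6087, 0.093, 0.154]
tcp_rot: [179.8, 0.5, 169.7]
wrist_force: [-0.4, -1.6, -0.4]
delta cm [ 0.05 -0.08  0.25] rad [0.004 0.009 0.   ]
```

```bash

python3 -m pendant '[[[0.05,-0.08,0,0.004,0.009,0,0],[0,0,0.15,0,0,0,0]]]'|sed -n '2,4p'
python3 -m pendant '[[[0,0,0.2,0,0,0,0]]]'|sed -n '2,4p'
python3 -m pendant '[[[0,0,0.2,0,0,0,0]]]'|sed -n '2,4p'
```

```text
ee_pos: [0.608, 0.0922, 0.1524]
tcp_rot: [-180.0, -0.0, 169.7]
wrist_force: [-0.1, -0.3, 0.7]
ee_pos: [0.6082, 0.0922, 0.1503]
tcp_rot: [-180.0, -0.0, 169.7]
wrist_force: [-4.2, 0.4, 14.8]
ee_pos: [0.6083, 0.0923, 0.1494]
tcp_rot: [180.0, 0.0, 169.7]
wrist_force: [-7.0, 0.5, 17.6]
```

```bash

python3 -m pendant '[[[0.05,0,0.2,0,0,0,0]]]'|sed -n '2,4p'
python3 -m pendant '[[[0.05,0,0.2,0,0,0,0]]]'|sed -n '2,4p'
```

```text
ee_pos: [0.6082, 0.0925, 0.1492]
tcp_rot: [179.9, 0.1, 169.7]
wrist_force: [-4.6, -1.5, 17.3]
ee_pos: [0.6082, 0.0925, 0.1491]
tcp_rot: [179.9, 0.3, 169.7]
wrist_force: [-3.8, -2.9, 16.3]
```

```bash

python3 -m pendant '[[[0,0,-0.3,0,0,0,0]]]'|sed -n '2,4p'
python3 -m pendant '[[[0,0,0,0,0,0,0]]]'|sed -n '2,4p'
python3 -c "
from h import *
go(.608,.0923,.149,169.7)"
```

```text
ee_pos: [0.6082, 0.0924, 0.1521]
tcp_rot: [179.9, 0.3, 169.7]
wrist_force: [0.5, -0.5, -0.2]
ee_pos: [0.6084, 0.0924, 0.1527]
tcp_rot: [179.9, 0.3, 169.7]
wrist_force: [0.2, 0.5, 0.1]
delta cm [ 0.04 -0.02  0.37] rad [ 0.002  0.006 -0.   ]
```

```bash

python3 -m pendant '[[[0.04,-0.02,0.15,0.002,0.006,0,0],[0,0,0.15,0,0,0,0]]]'|sed -n '2,4p'
python3 -m pendant '[[[0.03,0,0.2,0,0,0,0]]]'|sed -n '2,4p'
python3 -m pendant '[[[0.03,0,0.22,0,0,0,0]]]'|sed -n '2,4p'
```

```text
ee_pos: [0.608, 0.0922, 0.149]
tcp_rot: [-180.0, -0.1, 169.7]
wrist_force: [-1.3, -0.3, 18.1]
ee_pos: [0.6081, 0.0924, 0.1483]
tcp_rot: [180.0, 0.0, 169.7]
wrist_force: [-3.8, -0.4, 21.9]
ee_pos: [0.6081, 0.0925, 0.1481]
tcp_rot: [179.9, 0.2, 169.7]
wrist_force: [-5.8, -0.6, 21.8]
```

Firm push reached 22 N with almost no movement. Backing off and checking that about 15 N no longer drives it.

```bash

python3 -m pendant '[[[0,0,-0.3,0,0,0,0]]]'|sed -n '2,4p'
python3 -m pendant '[[[0,0,0.15,0.002,0.004,0,0],[0,0,0.1,0,0,0,0]]]'|sed -n '2,4p'
python3 -m pendant '[[[0,0,0.14,0,0,0,0]]]'|sed -n '2,4p'
python3 -m pendant '[[[0,0,0.17,0,0,0,0]]]'|sed -n '2,4p'
```

```text
ee_pos: [0.6079, 0.0925, 0.1509]
tcp_rot: [180.0, 0.1, 169.7]
wrist_force: [-0.0, -0.3, -0.1]
ee_pos: [0.6081, 0.0926, 0.1483]
tcp_rot: [-179.9, -0.1, 169.7]
wrist_force: [-0.1, 0.3, -1.0]
ee_pos: [0.6082, 0.0926, 0.1478]
tcp_rot: [-179.9, -0.1, 169.7]
wrist_force: [-6.3, -0.5, 23.2]
ee_pos: [0.6083, 0.0927, 0.1478]
tcp_rot: [-180.0, 0.0, 169.7]
wrist_force: [-7.5, -1.3, 22.1]
```

At 22–23 N the head held at z = 0.1478, so the key is tight. Withdrawing and taking a last look.

```bash

python3 -m pendant '[[[0,0,-0.5,0,0,0,0],[0,0,-2,0,0,0,0],[0,0,-3,0,0,0,0],[0,0,-3,0,0,0,0],[0,0,0,0,0,0,0]]]'
python3 - <<'E'
from h import *
T=wristpose();im=bot.camera('wrist');s=bot.camera('side');c=bot.camera('scene')
f=lambda a:cv2.resize(a[:,:,::-1],(400,400),interpolation=2)
cv2.imwrite('pics/end.png',np.hstack([f(c[130:290,170:330]),f(s[120:300,180:360])]))
for x in bot.mark_of('wrist','key_head'): print(x['confidence'],x['uv'],onz(cam('wrist',T),x['uv'],.148))
E
```

```text
time: 25.97
ee_pos: [0.6066, 0.0925, 0.2308]
tcp_rot: [-179.8, -0.5, 169.7]
wrist_force: [0.9, 1.1, 1.2]
opening: 0.0
0.71 [258.9, 204.6] [0.61015506 0.09213533 0.148     ]
```

View pics/end.png

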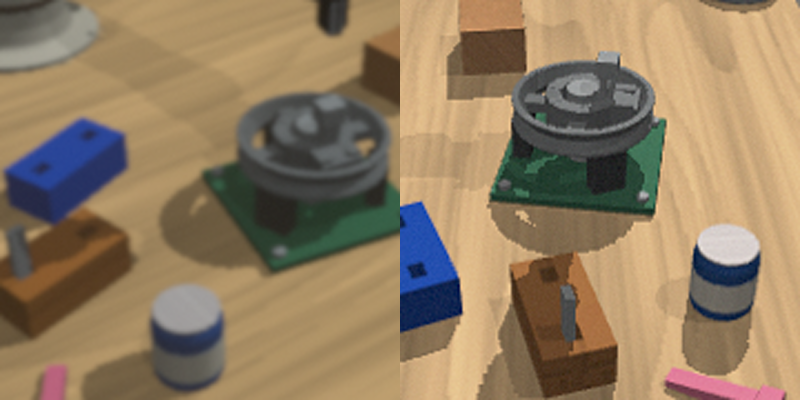

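The key stands upright in the keyway, with its head at (330,103) in the left panel and (608,60) in the right. The spare, tin, carton and both look-alikes look untouched, and the gripper is clear of everything.

```bash
python3 -c "
from workcell import bot
print(bot.job_done(), bot.get_obs()['time'])"
```

```text
the job is handed in; nothing more can be done
the job is handed in; nothing more can be done
```

The taper key is in the pulley's keyway, driven tight and released, and the job was handed in at about 26 s. No verdict was reported.

- **Grasp:** the first grasp could not be turned to the keyway, because joint 6 hit its 180° limit. I put the key back in its slot, turned the tool half round and regrasped it. I then lowered it in until it touched the wall and let go.
- **Push:** I pushed on the head with the fingers closed. The measured vertical force peaked at 23.2 N, with up to about 7.5 N sideways. The head sank about 6 mm, from z = 0.1537 m to 0.1478 m.
- **Tightness:** I meant to check at 15 N, but that push came out at 22–23 N. It moved the head by at most 0.5 mm at first, and it then held still. The tip should be about 59 mm below the hub top.
- **Final views:** the key looked upright, the spare, tin, carton and look-alikes looked undisturbed, and the gripper was clear.
- **Not confirmed:**
  - The contact force left between key and pulley after release cannot be measured.
  - The bearing was outside the last pictures, and the arm never went near it.
  - The final wrist mark of the head was about 2 mm off the place I expected.

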